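# Tip the brass drift out of its storage tube and lay it on the tool rest

## Robot

A 6-joint arm with a two-finger parallel gripper is mounted at the origin on the work surface. World frame = base frame: x ahead of the robot, y to its left, z up, the work surface at z = 0. Lengths are in m, angles in degrees, forces in N, time in s.
With the tool pointing down it reaches from about 0.35 to 0.925 m from the base axis. Payload 6.4 kg.
Tool frame: the origin (TCP) lies at the very end of the fingers, on their centre line; the grasp point (between the pads) lies 19 mm behind it; x points along the fingers, y is the direction in which the jaws open and shut, and the axes are right-handed (so a half turn about x gives the same grasp; the last joint's range is limited). The gripper opens to 94 mm and grips with 3 to 60 N. Pads are 16 mm wide; open, the fingers measure 119 mm over their backs; the gripper's body (75 mm by 177 mm) begins 78 mm behind the grasp point.
Start: joints at [-86.637, 14.043, 89.255, -0, 76.702, -9.975], TCP at [0.15, -0.632, 0.205] pointing down, gripper open.
Joint ranges: [-179.41, 179.41], [-58.25, 129.5], [7.25, 145.43], [-54.29, 234.29], [11.92, 165.04], [-157.13, 157.13]. Speed limits (degrees/s): [147.25, 147.25, 180, 180, 180, 180].

## Interface

Orientations are given as a 3x3 rotation matrix whose columns are the frame's x, y, z axes.
In Python, from station import ctrl gives the robot as it stands.
- The arm moves only by the shell command python3 -m creep 'ROWS' [FORCE]. ROWS is JSON, a list of rows, each an object with "dp": the shift along the tool's x, y, z in mm, a list of three; "twist": the turn about the tool's x in rad; "fingers": the finger opening in mm, from 0 to 94. In form: [{"dp": [tx, ty, tz], "twist": twist, "fingers": fingers}, ...]. A call has 1 to 20 rows; each row shifts and turns the commanded pose from where the row before left it, along the tool's axes as they then stand; what a row does not reach is not made up. A row lasts 1/8 s, in which the tool goes at most 62.5 mm and 10.7 degrees, less where a joint would pass 70% of its speed; a pose out of reach is approached as far as the arm can. A call with a gripper value outside its range is refused whole. The fingers move at their own pace and stop on an object; FORCE is the grip in N (left out, the last holds). Time passes only in rows, so rows that do not move let the fingers close. It gives the time, the measured TCP pose, the force and the opening at its end, in the units of the state.
- ctrl.state(): the state, without advancing time (a new reading comes with each control period).
- ctrl.read_camera(name): name is "side" or "top"; returns the picture (400x640x3 uint8, blue, green, red); there is no depth.
- ctrl.camera_info(name): a dict with "mtx" (3x3 intrinsics, pixels), "eye" and "rotation" of the camera in the world. Camera axes: x right, y down, z forward; pixel columns grow to the right and rows downward; lengths in m; the calibration is good to about 2 mm. A picture is of the moment at which its call begins. camera_info takes no time and is no camera call.
- ctrl.sign_off(): hands the job in, once; it reports no verdict.
The state is a dict: "clock": time; "q": joint angles; "joint_velocities": joint speeds; "joint_torque": joint torques, N m; "position": TCP position; "tool_rot": TCP orientation; "contact_force": force on the tool from outside, world axes, zero at the start; "torque": the same for the moment, N m; "width": finger opening in m.
Only numpy, scipy, OpenCV 4.12 (cv2) and the standard library are available. Lean on these libraries where they do the work, as an engineer would, in place of code of your own. Each camera call takes 0.05 s, during which the arm holds its last target. There are 200 camera calls.

## Task

The brass drift is sunk inside the green pivoting tube, out of reach. Tip the tube mouth-down so the drift slides out against the yellow stop, then take it by its exposed end, draw it right out of the tube and set it down (do not drop it) across the sloped wooden tool rest, roughly centred, so that it lies along the steel lip at the bottom. Leave the steel bearing ring and the aluminium hub where they lie.

Things in the scene. Friction and masses are not known exactly. Their poses are not given: they have to be found in the camera images.
- tube (a joint): Tilt of the green square steel tube about its level pivot, rad: 0 level (as at the start), positive = mouth down, range -0.25 to 0.70. Stiff hinge: it stays where left and needs 4 to 10 N pressed straight down on one of its red pads to turn it (front pad: mouth down; rear pad: mouth up). The bore is oiled: the drift starts to slide at 0.25 to 0.38 rad of tilt.
- pivot (a point): Point on the tube's axis at the pivot, 135 mm above the bench, fixed on the bolted stand (steel base 200 x 90 mm, two blue cheeks, 48 mm over all, up to 141 mm high). x axis: level, the way the mouth looks; z up.
- stop (a point): Middle of the top edge of the yellow curved stop, fixed on the stand, about 26 mm below the level tube's axis. 44 mm wide, 5 mm thick, an arc of radius 132 mm about the pivot, from 0.20 to 0.76 rad below level. With the tube tilted over 0.25 rad the drift stops against it with some 52 mm out of the mouth; with the tube level the way out along the axis is free above it.
- tube_mouth (a point): Centre of the tube's open mouth, 80 mm from the pivot, moving with the tube; x axis along the tube, out of the mouth. Tube: 26 mm square outside, 20 mm bore, 197 mm deep, closed at the other end (120 mm behind the pivot).
- front_pad (a point): Centre of the top face of the red pad on top of the tube near the mouth (34 x 26 mm), 58 mm ahead of the pivot and 17 mm above the tube's axis; moves with the tube.
- rear_pad (a point): Centre of the top face of the red pad near the closed end (34 x 26 mm), 98 mm behind the pivot and 17 mm above the tube's axis; moves with the tube.
- drift_center (a point): Centre of the drift: plain round brass bar, 14 mm diameter, 160 mm long, about 0.2 kg, thin red band near the end that looks to the mouth. x axis along the bar, to the banded end. At the start that end is 15 to 35 mm inside the mouth.
- seat (a point): Fixed on the tool rest: where the drift's centre lies when it rests centred on the board and against the lip, 64 mm above the bench (7 mm from board and lip). y axis: level, along the lip; the board rises 25 degrees towards +x. Board 70 mm wide (y), 85 mm up the slope, upper edge 91 mm above the bench; steel lip along its lower edge, 14 mm proud of it. The drift overhangs the board by 45 mm at each end.
- bearing: Steel bearing ring, 52 mm wide, 15 mm high, bystander; origin under its centre.
- hub: Aluminium flanged hub, 64 mm wide, 35 mm high, bystander; origin under its centre.

How it is judged:
By the outcome, as a careful person would: the job done as asked, in the order asked, and still so for the second after the job is handed in, with the robot touching nothing.
It also fails if it takes over 61 s, if anything falls off the work surface, if the arm or the gripper's body presses on something with over 40 N, if the wrist force passes 120 N, or if a joint passes its speed limit or range.

## Working session

There is one attempt and no reset: what is moved stays moved. The work goes in short steps, Python scripts to look and compute and a shell command to move; the robot and the scene stay as the last step left them, time stands still between calls to the robot, and variables do not carry over. Pictures are saved under pics/ and viewed, about 8 in all and at most 12, crops included, and the job is handed in when it is done.

```bash
mkdir -p pics; ls; python3 - <<'E'
from station import ctrl
import cv2,numpy as np
for n in("side","top"):
    i=ctrl.camera_info(n);print(n,np.array(i["mtx"]).tolist(),np.round(i["eye"],4).tolist(),np.round(i["rotation"],4).tolist())
    cv2.imwrite(f"pics/{n}0.png",ctrl.read_camera(n))
s=ctrl.state();print(s["clock"],s["position"],np.round(s["tool_rot"],3).tolist(),s["width"])
E
```

```text
pics
side [[477.559637824113, 0.0, 324.1996874020934], [0.0, 477.559637824113, 199.11083809676953], [0.0, 0.0, 1.0]] [0.4319, 0.856, 0.8604] [[-0.9926, -0.0759, 0.0948], [-0.1214, 0.6408, -0.7581], [-0.0032, -0.764, -0.6453]]
top [[450.2030024164187, 0.0, 323.4516831110712], [0.0, 450.2030024164187, 205.64639133831645], [0.0, 0.0, 1.0]] [0.4458, -0.0148, 1.0261] [[0.0075, -0.9939, 0.1102], [-1.0, -0.0081, -0.0055], [0.0064, -0.1102, -0.9939]]
0.1 [ 0.14991859 -0.63193499  0.20447603] [[-0.0, 0.231, -0.973], [0.002, -0.973, -0.231], [-1.0, -0.002, -0.0]] 0.09370701803038385
```

View pics/side0.png

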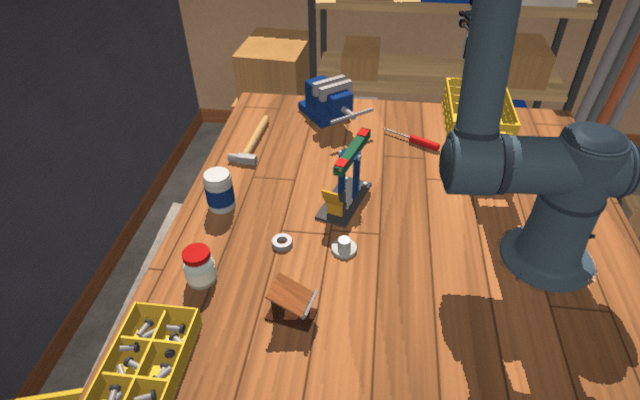

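View pics/top0.png

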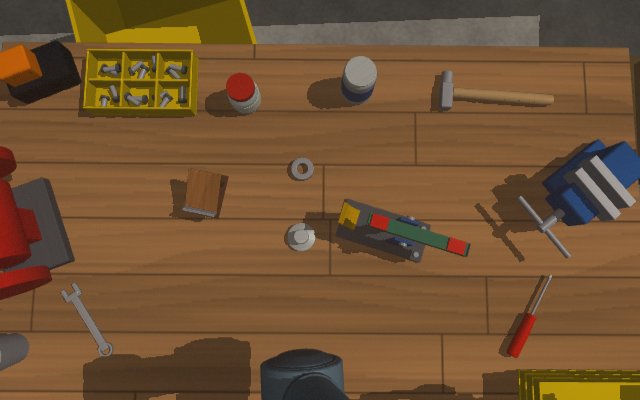

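Side view: tube at about (352,150), stop (332,203), rest (292,300). Top view: pads about (380,222) and (458,246), stop (348,214), rest (206,190), ring (302,169), hub (301,237). Next: enlarged crops for precise pixels.

```bash
python3 - <<'E'
import cv2,numpy as np
t=cv2.imread("pics/top0.png");s=cv2.imread("pics/side0.png")
a=cv2.resize(t[190:270,330:480],(780,416),interpolation=cv2.INTER_CUBIC)
b=cv2.resize(t[160:225,175:240],(390,390),interpolation=cv2.INTER_CUBIC)
c=cv2.resize(s[265:330,255:320],(390,390),interpolation=cv2.INTER_CUBIC)
a=cv2.resize(t[190:270,330:480],(390,208),interpolation=cv2.INTER_CUBIC)
cv2.imwrite("pics/crop_rest.png",np.hstack([b,c]))
for n,im,box in(("top",t,(330,190,480,270)),("side",s,(300,120,385,225))):
    x0,y0,x1,y1=box;h=cv2.cvtColor(im[y0:y1,x0:x1],cv2.COLOR_BGR2HSV)
    for nm,m in(("red",((h[...,0]<6)|(h[...,0]>174))&(h[...,1]>170)&(h[...,2]>70)),("yel",(abs(h[...,0].astype(int)-24)<6)&(h[...,1]>190)&(h[...,2]>100)),("green",(h[...,0]>45)&(h[...,0]<90)&(h[...,1]>80))):
        k,l,st,ce=cv2.connectedComponentsWithStats(m.astype(np.uint8))
        for j in range(1,k):
            if st[j,4]>25:print(n,nm,st[j].tolist(),np.round(ce[j]+[x0,y0],1), np.round(cv2.boxPoints(cv2.minAreaRect(np.argwhere(l==j)[:,::-1].astype(np.float32)))+[x0,y0],1).tolist())
E
```

```text
top red [40, 24, 20, 17, 224] [379.4 221.6] [[369.3, 225.1], [373.4, 212.8], [389.6, 218.2], [385.5, 230.5]]
top red [117, 48, 20, 17, 228] [456.2 245.8] [[445.9, 249.3], [450.0, 237.0], [466.5, 242.5], [462.4, 254.8]]
top yel [8, 12, 22, 26, 290] [348.7 214. ] [[337.5, 222.7], [343.8, 201.6], [360.6, 206.7], [354.3, 227.7]]
top green [57, 29, 61, 30, 714] [416.6 233.7] [[386.2, 230.6], [390.1, 218.4], [448.6, 236.9], [444.7, 249.0]]
side red [57, 8, 12, 9, 66] [362.7 132. ] [[356.7, 134.2], [358.5, 126.9], [368.4, 129.4], [366.6, 136.6]]
side red [35, 39, 13, 8, 75] [341.1 162.5] [[335.0, 159.0], [347.0, 159.0], [347.0, 166.0], [335.0, 166.0]]
side green [34, 14, 35, 43, 405] [351.  152.7] [[330.6, 171.1], [359.0, 128.1], [369.4, 134.9], [341.0, 178.0]]
```

View pics/crop_rest.png

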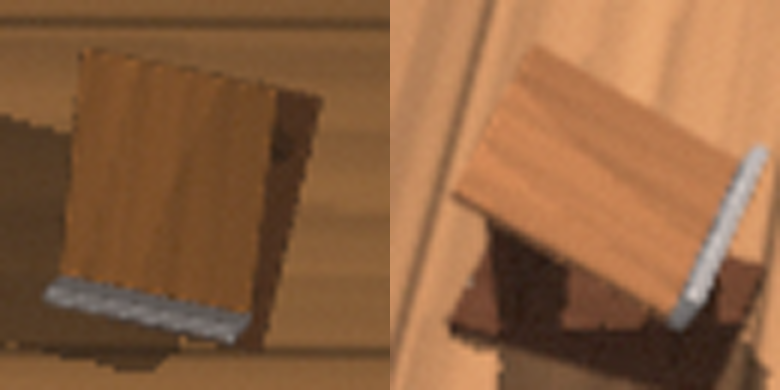

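Rest crop: in top pixels, board upper edge from (188.7,168.3) to (221.3,175.3); in side pixels, the same edge from (265.5,297.5) to (278.3,272.5). Lip is at the lower edge, towards the robot.

```bash
cat > h.py <<'E'
from station import ctrl
import cv2,numpy as np
def cam(n):
    i=ctrl.camera_info(n);return np.array(i["mtx"]),np.array(i["eye"]),np.array(i["rotation"])
def onz(n,uv,z):
    K,e,R=cam(n);d=R@np.linalg.solve(K,[*uv,1]);return e+d*(z-e[2])/d[2]
def tri(a,b):
    P=[]
    for n in("top","side"):
        K,e,R=cam(n);P.append(K@np.c_[R.T,-R.T@e])
    X=cv2.triangulatePoints(P[0],P[1],np.array(a,float),np.array(b,float))[:,0];return X[:3]/X[3]
def proj(n,p):
    K,e,R=cam(n);c=K@R.T@(np.array(p)-e);return c[:2]/c[2]
E
python3 - <<'E'
from h import *
np.set_printoptions(precision=4,suppress=True)
for nm,a,b,z in(("front",(379.4,221.6),(341.1,162.5),.152),("rear",(456.2,245.8),(362.7,132),.152),("upL",(188.7,168.3),(265.5,297.5),.091),("upR",(221.3,175.3),(278.3,272.5),.091)):
    print(nm,tri(a,b),onz("top",a,z),onz("side",b,z))
print("stop",onz("top",(348.7,214),.1)); print("ring",onz("top",(302,169),.015),"hub",onz("top",(301,237),.03))
def mid(p,q,o):
    return p
for src,f,r,L,R in(("top",onz("top",(379.4,221.6),.152),onz("top",(456.2,245.8),.152),onz("top",(188.7,168.3),.091),onz("top",(221.3,175.3),.091)),
                   ("tri",tri((379.4,221.6),(341.1,162.5)),tri((456.2,245.8),(362.7,132)),tri((188.7,168.3),(265.5,297.5)),tri((221.3,175.3),(278.3,272.5)))):
    d=(f-r);print(src,"pads dist",np.linalg.norm(d),"yaw",np.degrees(np.arctan2(d[1],d[0])),"pivot",r+d*98/156)
    y=L-R;y[2]=0;w=np.linalg.norm(y);y/=w;x=np.array([y[1],-y[0],0]);print(" w",w,"x dir yaw",np.degrees(np.arctan2(x[1],x[0])),"seat",(L+R)/2-x*.07365)
E
```

```text
front [ 0.512  -0.1294  0.1478] [ 0.5124 -0.1289  0.152 ] [ 0.511  -0.1236  0.152 ]
rear [ 0.4661 -0.2785  0.1487] [ 0.4666 -0.2775  0.152 ] [ 0.4654 -0.2732  0.152 ]
upL [0.6267 0.2658 0.0856] [0.6263 0.2642 0.091 ] [0.6248 0.27   0.091 ]
upR [0.6134 0.1967 0.0846] [0.612  0.1952 0.091 ] [0.6121 0.2021 0.091 ]
stop [ 0.5316 -0.0723  0.1   ]
ring [0.6416 0.0291 0.015 ] hub [0.4862 0.0287 0.03  ]
top pads dist 0.15557125175925796 yaw 72.87019812370585 pivot [ 0.4954 -0.1842  0.152 ]
 w 0.07048712486174571 x dir yaw -11.74073901932969 seat [0.547  0.2447 0.091 ]
tri pads dist 0.15603094635968667 yaw 72.86702265455664 pivot [ 0.495  -0.1849  0.1481]
 w 0.07037945227666641 x dir yaw -10.94675541182393 seat [0.5477 0.2452 0.0851]
```

Pads are 155.6 mm apart (156 expected), the board is 70.5 mm wide (70), and the stop is where it should be. First I twist so the jaws lie across the tube and close the fingers.

```bash
cat >> h.py <<'E'
np.set_printoptions(precision=4,suppress=True)
PV=np.array([.495,-.1838]);AX=np.array([np.cos(np.radians(72.9)),np.sin(np.radians(72.9))])
def go(x,y,z,jaw):
    s=ctrl.state();R=np.array(s["tool_rot"]);p=np.array(s["position"])
    t=-np.radians((jaw-np.degrees(np.arctan2(R[1,1],R[0,1]))+180)%360-180)
    print("t",s["clock"],"p",p,"F",np.array(s["contact_force"]),"w",s["width"],"dp",np.round(R.T@(np.array([x,y,z])-p)*1000,1),"twist",round(t,4))
def tube(a,z,jaw=-17.1,b=0): q=PV+AX*a+np.array([AX[1],-AX[0]])*b; go(q[0],q[1],z,jaw)
E
python3 -m creep '[{"dp":[0,0,0],"twist":-0.173,"fingers":0},{"dp":[0,0,0],"twist":-0.173,"fingers":0},{"dp":[0,0,0],"twist":-0.173,"fingers":0},{"dp":[0,0,0],"twist":-0.173,"fingers":0},{"dp":[0,0,0],"twist":-0.173,"fingers":0},{"dp":[0,0,0],"twist":-0.173,"fingers":0}]'
python3 -c "
from h import *
tube(60,.17)
tube(.06,.17)"
```

```text
clock: 0.85
position: [0.1499, -0.6321, 0.2048]
tool_rot: [[-0.0, 0.957, -0.29], [0.001, -0.29, -0.957], [-1.0, -0.0, -0.001]]
contact_force: [-0.9, -0.2, -0.7]
width: 0.0376
t 0.85 p [ 0.1499 -0.6321  0.2048] F [-0.9011 -0.1597 -0.6773] w 0.03759089931783637 dp [    96.7    451.3 -60528.5] twist 0.0042
t 0.85 p [ 0.1499 -0.6321  0.2048] F [-0.9011 -0.1597 -0.6773] w 0.03759089931783637 dp [  35.3  200.5 -589.1] twist 0.0042
```

```bash
python3 -m creep '[{"dp":[0,6,-20],"twist":0.004,"fingers":0},{"dp":[1,13,-38],"twist":0,"fingers":0},{"dp":[1,13,-38],"twist":0,"fingers":0},{"dp":[1,13,-38],"twist":0,"fingers":0},{"dp":[1,13,-38],"twist":0,"fingers":0},{"dp":[1,13,-38],"twist":0,"fingers":0},{"dp":[1,13,-38],"twist":0,"fingers":0},{"dp":[1,13,-38],"twist":0,"fingers":0},{"dp":[1,13,-38],"twist":0,"fingers":0},{"dp":[1,13,-38],"twist":0,"fingers":0},{"dp":[1,13,-38],"twist":0,"fingers":0},{"dp":[1,13,-38],"twist":0,"fingers":0},{"dp":[1,13,-38],"twist":0,"fingers":0},{"dp":[1,13,-38],"twist":0,"fingers":0},{"dp":[1,13,-38],"twist":0,"fingers":0},{"dp":[0,12,-37],"twist":0,"fingers":0},{"dp":[0,0,0],"twist":0,"fingers":0}]'
python3 -c "
from h import *
tube(.06,.16)"
```

```text
clock: 2.98
position: [0.5175, -0.1285, 0.191]
tool_rot: [[-0.001, 0.955, -0.296], [0.0, -0.296, -0.955], [-1.0, -0.001, -0.0]]
contact_force: [-0.1, -1.0, -0.4]
width: 0.0005
t 2.975 p [ 0.5175 -0.1285  0.191 ] F [-0.1092 -0.9622 -0.4175] w 0.0004528601040080498 dp [31.  -5.2 -0.5] twist -0.002
```

```bash
python3 -m creep '[{"dp":[15,-5,0],"twist":0,"fingers":0},{"dp":[18,0,0],"twist":0,"fingers":0},{"dp":[4,0,0],"twist":0,"fingers":0},{"dp":[4,0,0],"twist":0,"fingers":0}]'; python3 -m creep '[{"dp":[3,0,0],"twist":0,"fingers":0},{"dp":[3,0,0],"twist":0,"fingers":0},{"dp":[3,0,0],"twist":0,"fingers":0},{"dp":[3,0,0],"twist":0,"fingers":0},{"dp":[3,0,0],"twist":0,"fingers":0},{"dp":[3,0,0],"twist":0,"fingers":0},{"dp":[3,0,0],"twist":0,"fingers":0},{"dp":[3,0,0],"twist":0,"fingers":0},{"dp":[0,0,0],"twist":0,"fingers":0},{"dp":[0,0,0],"twist":0,"fingers":0},{"dp":[0,0,0],"twist":0,"fingers":0},{"dp":[0,0,0],"twist":0,"fingers":0}]'
python3 - <<'E'
from h import *
tube(.06,.16)
a=ctrl.read_camera("top")[180:290,320:480];b=ctrl.read_camera("side")[100:230,270:400]
cv2.imwrite("pics/tilt.png",np.hstack([cv2.resize(a,(436,300)),cv2.resize(b,(300,300))]))
E
```

```text
clock: 3.48
position: [0.5119, -0.1292, 0.1512]
tool_rot: [[-0.001, 0.954, -0.3], [0.001, -0.3, -0.954], [-1.0, -0.001, -0.0]]
contact_force: [-3.0, 2.6, 11.8]
width: 0.0005
clock: 4.97
position: [0.5131, -0.1279, 0.1275]
tool_rot: [[0.002, 0.954, -0.3], [0.003, -0.3, -0.954], [-1.0, 0.001, -0.003]]
contact_force: [0.0, 6.0, 5.8]
width: 0.0007
t 4.975 p [ 0.5131 -0.1279  0.1275] F [0.0105 5.9824 5.7855] w 0.0007265243410053064 dp [-32.5  -0.8  -1.4] twist -0.0067
```

View pics/tilt.png

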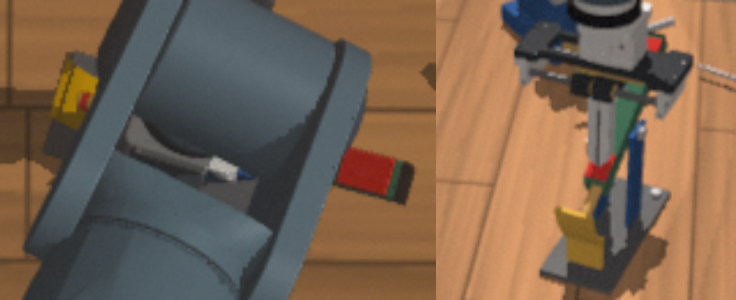

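The picture shows the tube tipped, the drift's brass end out and its red band at the yellow stop (top crop about (85,100), side crop about (592,195)). Next I level the tube from the rear pad.

```bash
python3 -m creep '[{"dp":[-15,0,0],"twist":0,"fingers":0},{"dp":[-30,0,0],"twist":0,"fingers":0},{"dp":[-35,0,0],"twist":0,"fingers":0},{"dp":[-20,0,10],"twist":0,"fingers":0},{"dp":[0,0,30],"twist":0,"fingers":0},{"dp":[0,0,35],"twist":0,"fingers":0},{"dp":[0,0,35],"twist":0,"fingers":0},{"dp":[0,0,30],"twist":0,"fingers":0},{"dp":[0,0,10],"twist":0,"fingers":0},{"dp":[0,0,0],"twist":0,"fingers":0}]'
python3 -c "
from h import *
tube(-.09,.152)"
```

```text
clock: 6.32
position: [0.4672, -0.2722, 0.2267]
tool_rot: [[0.0, 0.954, -0.3], [-0.0, -0.3, -0.954], [-1.0, 0.0, -0.0]]
contact_force: [-0.1, 0.8, 0.6]
width: 0.0005
t 6.325 p [ 0.4672 -0.2722  0.2267] F [-0.0846  0.7518  0.5674] w 0.0005054176905013765 dp [74.7  0.5 -2.7] twist -0.0067
```

```bash
python3 -m creep '[{"dp":[10,0,-2],"twist":-0.006,"fingers":0},{"dp":[8,0,0],"twist":0,"fingers":0},{"dp":[4,0,0],"twist":0,"fingers":0},{"dp":[4,0,0],"twist":0,"fingers":0},{"dp":[4,0,0],"twist":0,"fingers":0},{"dp":[4,0,0],"twist":0,"fingers":0},{"dp":[4,0,0],"twist":0,"fingers":0},{"dp":[4,0,0],"twist":0,"fingers":0},{"dp":[4,0,0],"twist":0,"fingers":0},{"dp":[4,0,0],"twist":0,"fingers":0},{"dp":[4,0,0],"twist":0,"fingers":0},{"dp":[4,0,0],"twist":0,"fingers":0},{"dp":[4,0,0],"twist":0,"fingers":0},{"dp":[4,0,0],"twist":0,"fingers":0},{"dp":[4,0,0],"twist":0,"fingers":0},{"dp":[5,0,0],"twist":0,"fingers":0},{"dp":[0,0,0],"twist":0,"fingers":0},{"dp":[0,0,0],"twist":0,"fingers":0}]'
python3 -c "
from h import *
tube(-.09,.152)"
```

```text
clock: 8.57
position: [0.4676, -0.2693, 0.1506]
tool_rot: [[-0.001, 0.956, -0.294], [0.002, -0.294, -0.956], [-1.0, -0.002, -0.002]]
contact_force: [0.3, 0.3, 1.0]
width: 0.0004
t 8.575 p [ 0.4676 -0.2693  0.1506] F [0.2745 0.321  0.9585] w 0.00037674689574039756 dp [-1.4  1.1  0.3] twist 0.0004
```

```bash
python3 -m creep '[{"dp":[-15,0,0],"twist":0,"fingers":0},{"dp":[-30,0,0],"twist":0,"fingers":10},{"dp":[-35,0,-20],"twist":0,"fingers":50},{"dp":[0,0,-40],"twist":0,"fingers":50},{"dp":[0,0,-45],"twist":0,"fingers":50},{"dp":[0,0,-45],"twist":0,"fingers":50},{"dp":[0,0,-45],"twist":0,"fingers":50},{"dp":[0,0,-45],"twist":0,"fingers":50},{"dp":[0,0,-35],"twist":0,"fingers":50},{"dp":[0,0,-15],"twist":0,"fingers":50},{"dp":[0,0,0],"twist":0,"fingers":50}]'
python3 - <<'E'
from h import *
tube(.105,.12)
a=ctrl.read_camera("top")[180:270,320:480];b=ctrl.read_camera("side")[110:230,290:390]
cv2.imwrite("pics/t1.png",a);cv2.imwrite("pics/s1.png",b)
cv2.imwrite("pics/lvl.png",np.hstack([cv2.resize(a,(480,270),interpolation=2),cv2.resize(b,(300,360),interpolation=2)[45:315]]))
z=.135
for k in(.08,.132):
    q=[*(PV+AX*k),z];print(k,proj("top",q),proj("side",q))
E
```

```text
clock: 9.95
position: [0.553, 0.0075, 0.2317]
tool_rot: [[-0.0, 0.956, -0.292], [-0.0, -0.292, -0.956], [-1.0, -0.0, 0.0]]
contact_force: [0.5, -0.2, -0.2]
width: 0.0498
t 9.95 p [0.553  0.0075 0.2317] F [ 0.5234 -0.1808 -0.159 ] w 0.049766777549271154 dp [111.7   0.6  94.9] twist 0.0017
0.08 [367.432  219.0814] [337.3796 171.5115]
0.132 [342.4382 211.2179] [329.132  183.1795]
```

View pics/lvl.png

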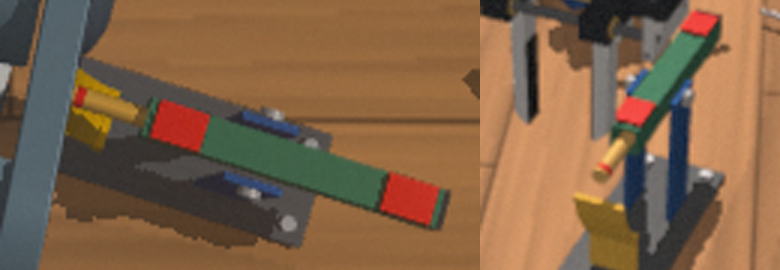

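Tube is level again. The drift sticks out with its tip at side pixel (330,182), against a predicted (329,183) for 132 mm, and it is free above the stop. Now the grasp.

```bash
python3 -m creep '[{"dp":[0,0,20],"twist":0,"fingers":50},{"dp":[10,0,35],"twist":0,"fingers":50},{"dp":[25,0,30],"twist":0,"fingers":50},{"dp":[30,0.5,10],"twist":0,"fingers":50},{"dp":[25,0,0],"twist":0,"fingers":50},{"dp":[15,0,0],"twist":0,"fingers":50},{"dp":[9,0,0],"twist":0,"fingers":50},{"dp":[0,0,0],"twist":0,"fingers":50}]'
python3 -c "
from h import *
tube(.105,.117)"
```

```text
clock: 11.05
position: [0.5256, -0.084, 0.1174]
tool_rot: [[-0.0, 0.956, -0.294], [0.0, -0.294, -0.956], [-1.0, -0.0, 0.0]]
contact_force: [-0.9, 0.2, 0.2]
width: 0.0495
t 11.05 p [ 0.5256 -0.084   0.1174] F [-0.8798  0.2146  0.2109] w 0.049522746953207526 dp [ 0.4  0.1 -0.6] twist 0.0003
```

```bash
python3 -m creep '[{"dp":[0,0,0],"twist":0,"fingers":0},{"dp":[0,0,0],"twist":0,"fingers":0},{"dp":[0,0,0],"twist":0,"fingers":0},{"dp":[0,0,0],"twist":0,"fingers":0},{"dp":[0,0,0],"twist":0,"fingers":0},{"dp":[0,0,0],"twist":0,"fingers":0}]' 60
python3 -m creep '[{"dp":[-1,0,0],"twist":0,"fingers":0},{"dp":[-1,0,-5],"twist":0,"fingers":0},{"dp":[0,0,-10],"twist":0,"fingers":0},{"dp":[0,0,-10],"twist":0,"fingers":0}]'
```

```text
clock: 11.8
position: [0.5259, -0.0837, 0.1176]
tool_rot: [[0.0, 0.956, -0.294], [0.0, -0.294, -0.956], [-1.0, 0.0, -0.0]]
contact_force: [0.2, 0.0, 0.2]
width: 0.0126
clock: 12.3
position: [0.5331, -0.059, 0.1193]
tool_rot: [[-0.0, 0.956, -0.294], [0.0, -0.294, -0.956], [-1.0, -0.0, -0.0]]
contact_force: [-0.6, -0.9, -1.0]
width: 0.0123
```

Gripped (12.3 mm, soft pads), and it moves with little force. Drawing on.

```bash
python3 -m creep '[{"dp":[0,0,-12],"twist":0,"fingers":0},{"dp":[0,0,-12],"twist":0,"fingers":0},{"dp":[0,0,-12],"twist":0,"fingers":0},{"dp":[0,0,-12],"twist":0,"fingers":0},{"dp":[0,0,-12],"twist":0,"fingers":0},{"dp":[0,0,-12],"twist":0,"fingers":0},{"dp":[0,0,-12],"twist":0,"fingers":0},{"dp":[0,0,-12],"twist":0,"fingers":0},{"dp":[0,0,-10],"twist":0,"fingers":0},{"dp":[-5,0,-5],"twist":0,"fingers":0},{"dp":[-15,0,0],"twist":0,"fingers":0},{"dp":[-20,0,0],"twist":0,"fingers":0},{"dp":[-15,0,0],"twist":0,"fingers":0},{"dp":[0,0,0],"twist":0,"fingers":0}]'
python3 - <<'E'
from h import *
tube(.105,.117)
b=ctrl.read_camera("side")[110:260,240:420]
cv2.imwrite("pics/out.png",cv2.resize(b,(720,600),interpolation=2))
E
```

```text
clock: 14.05
position: [0.5669, 0.0459, 0.1769]
tool_rot: [[0.004, 0.956, -0.294], [-0.001, -0.294, -0.956], [-1.0, 0.004, -0.001]]
contact_force: [-0.3, 0.2, -3.1]
width: 0.0124
t 14.05 p [0.5669 0.0459 0.1769] F [-0.2958  0.1737 -3.0915] w 0.01242924791664736 dp [ 59.8  -1.4 135.7] twist 0.0001
```

View pics/out.png

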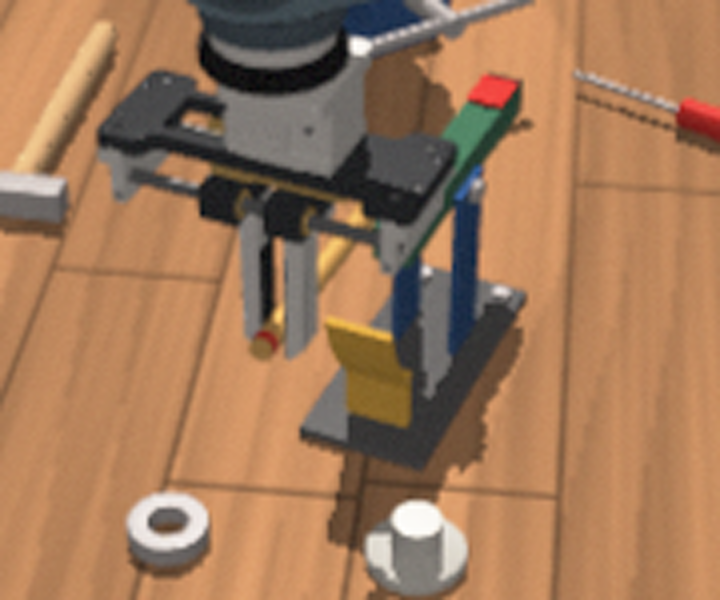

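The drift is fully out and held near its banded end, tip at side pixel (306.3,195.8). The ring and hub look unmoved, and the tube is still level. I check its pitch and work out the carry.

```bash
python3 - <<'E'
from h import *
s=ctrl.state();p=np.array(s["position"]);g=p+[0,0,.0145];a=np.array([*AX,0])
print("torque",s["torque"],"F",s["contact_force"])
for k in(.02,.0266,.033,-.04,-.08,-.13):print(k,proj("side",g+a*k),proj("top",g+a*k))
for pitch in(-.15,0,.15):
    v=np.array([*AX*np.cos(pitch),-np.sin(pitch)]);print(pitch,[proj("side",g+v*k) for k in(.0266,-.06,-.133)])
im=ctrl.read_camera("top");cv2.imwrite("pics/out_top.png",im)
Y=np.radians(78.7);y=np.array([np.cos(Y),np.sin(Y)])
for off in(.0534,):
    q=np.array([.5473,.2455])+y*off;go(q[0],q[1],.16,-11.3)
E
```

```text
torque [ 0.0689 -0.1095  0.0126] F [ 0.9184  0.3736 -1.0326]
0.02 [305.5503 196.7079] [278.4817 187.6017]
0.0266 [304.2326 198.4844] [275.1369 186.5501]
0.033 [302.9437 200.2222] [271.8949 185.5308]
-0.04 [317.0182 181.2468] [308.9535 197.1819]
-0.08 [324.1857 171.5833] [329.3335 203.5892]
-0.13 [332.6567 160.1627] [354.8825 211.6217]
-0.15 [array([304.2375, 197.0054]), array([320.5582, 179.5914]), array([332.8342, 166.493 ])]
0 [array([304.2326, 198.4844]), array([320.6473, 176.3539]), array([333.1487, 159.4994])]
0.15 [array([304.3473, 199.7951]), array([320.4946, 173.4096]), array([332.9753, 153.0155])]
t 14.15 p [0.5655 0.0461 0.1745] F [ 0.0264  0.37   -2.0391] w 0.012589090630432714 dp [  14.5  -81.3 -238.4] twist -0.101
```

```bash
python3 -m creep '[{"dp":[0,0,0],"twist":-0.05,"fingers":0},{"dp":[0,0,0],"twist":-0.051,"fingers":0},{"dp":[0,-2.5,-10],"twist":0,"fingers":0},{"dp":[0,-5,-20],"twist":0,"fingers":0},{"dp":[0,-6,-26],"twist":0,"fingers":0},{"dp":[0,-6,-26],"twist":0,"fingers":0},{"dp":[0,-6,-26],"twist":0,"fingers":0},{"dp":[0,-6,-26],"twist":0,"fingers":0},{"dp":[0,-6,-26],"twist":0,"fingers":0},{"dp":[0,-6,-26],"twist":0,"fingers":0},{"dp":[0,-6,-26],"twist":0,"fingers":0},{"dp":[0,-5,-20],"twist":0,"fingers":0},{"dp":[0,-2.5,-13],"twist":0,"fingers":0},{"dp":[0,0,0],"twist":0,"fingers":0},{"dp":[0,0,0],"twist":0,"fingers":0}]'
python3 - <<'E'
from h import *
Y=np.radians(78.7);y=np.array([np.cos(Y),np.sin(Y)])
q=np.array([.5473,.2455])+y*.0534;go(q[0],q[1],.0495,-11.3)
a=ctrl.read_camera("top")[120:240,130:290];b=ctrl.read_camera("side")[190:350,220:360]
cv2.imwrite("pics/above.png",np.hstack([cv2.resize(a,(440,330),interpolation=2),cv2.resize(b,(350,400),interpolation=2)[:330]]))
cv2.imwrite("pics/above.png",np.hstack([cv2.copyMakeBorder(cv2.resize(a,(440,330),interpolation=2),0,70,0,0,0),cv2.resize(b,(350,400),interpolation=2)]))
E
```

```text
clock: 16.02
position: [0.5578, 0.2971, 0.1744]
tool_rot: [[-0.0, 0.981, -0.196], [-0.0, -0.196, -0.981], [-1.0, -0.0, 0.0]]
contact_force: [0.1, 0.1, -2.1]
width: 0.0124
t 16.025 p [0.5578 0.2971 0.1744] F [ 0.1025  0.1058 -2.136 ] w 0.012433177873936168 dp [124.9  -0.1  -0.8] twist -0.0004
```

View pics/above.png

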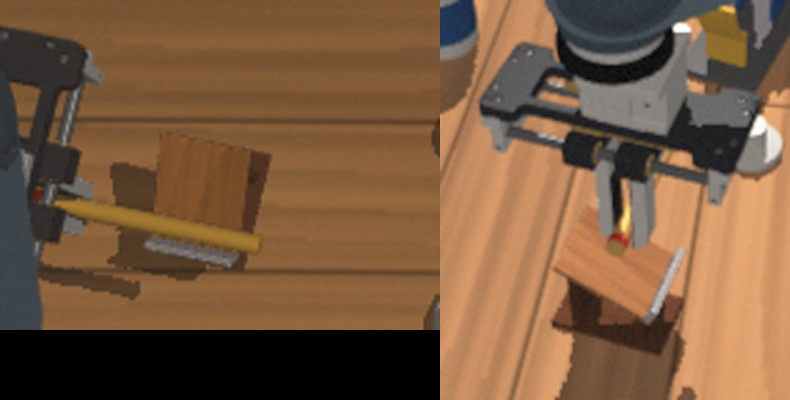

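Top crop: the drift's far end is at (261,242), i.e. pixel (224.9,208), over and parallel to the lip; tip near (143.8,191.3). I check its pitch and centring.

```bash
python3 - <<'E'
from h import *
p=np.array(ctrl.state()["position"]);Y=np.radians(78.7);g=p+[0,0,.0145]
for pitch in(0,.05,.1,.15):
    v=np.array([np.cos(Y)*np.cos(pitch),np.sin(Y)*np.cos(pitch),np.sin(pitch)]);print(pitch,"far",proj("top",g-v*.1334),"tip",proj("top",g+v*.0266),proj("side",g+v*.0266))
# lip ends, top view, lip top edge z ~ .067
for uv in((183.5,209),(214.5,215.5)): print("lip",onz("top",uv,.064))
s=np.array([.5473,.2455,.064])
yv=np.array([np.cos(Y),np.sin(Y),0]);print("seat ends",proj("top",s+yv*.035),proj("top",s-yv*.035),proj("top",s+yv*.08),proj("top",s-yv*.08))
E
```

```text
0 far [224.0111 208.5539] tip [140.6671 191.2245] [288.6131 289.855 ]
0.05 far [224.6798 208.9035] tip [140.4021 191.1271] [288.5816 289.3613]
0.1 far [225.165  209.2111] tip [140.1715 191.0369] [288.5639 288.8398]
0.15 far [225.4698 209.4771] tip [139.9761 190.9541] [288.56   288.2918]
lip [0.5428 0.2798 0.064 ]
lip [0.5294 0.213  0.064 ]
seat ends [183.7325 203.7538] [215.529  210.3693] [163.3313 199.5091] [236.009  214.6303]
```

Lip and seat projections agree with the images. I descend, 2 mm up-slope of the seat.

```bash
python3 -m creep '[{"dp":[10,2,-1],"twist":0,"fingers":0},{"dp":[20,0,0],"twist":0,"fingers":0},{"dp":[25,0,0],"twist":0,"fingers":0},{"dp":[25,0,0],"twist":0,"fingers":0},{"dp":[15,0,0],"twist":0,"fingers":0},{"dp":[8,0,0],"twist":0,"fingers":0},{"dp":[5,0,0],"twist":0,"fingers":0},{"dp":[4,0,0],"twist":0,"fingers":0},{"dp":[0,0,0],"twist":0,"fingers":0},{"dp":[0,0,0],"twist":0,"fingers":0}]'
python3 -m creep '[{"dp":[2,0,0],"twist":0,"fingers":0},{"dp":[2,0,0],"twist":0,"fingers":0},{"dp":[2,0,0],"twist":0,"fingers":0},{"dp":[0,0,0],"twist":0,"fingers":0},{"dp":[0,0,0],"twist":0,"fingers":0}]'
```

```text
clock: 17.38
position: [0.5602, 0.2984, 0.063]
tool_rot: [[0.001, 0.981, -0.196], [0.0, -0.196, -0.981], [-1.0, 0.001, -0.0]]
contact_force: [-0.1, 0.2, -2.0]
width: 0.0123
clock: 18.0
position: [0.5599, 0.2982, 0.0565]
tool_rot: [[0.0, 0.981, -0.196], [0.0, -0.196, -0.981], [-1.0, 0.0, -0.0]]
contact_force: [0.1, -0.1, -1.5]
width: 0.0127
```

```bash
python3 -m creep '[{"dp":[1.5,0,0],"twist":0,"fingers":0},{"dp":[1,0,0],"twist":0,"fingers":0},{"dp":[1,0,0],"twist":0,"fingers":0},{"dp":[0,0,0],"twist":0,"fingers":0},{"dp":[0,0,0],"twist":0,"fingers":0}]'
python3 -m creep '[{"dp":[1,0,0],"twist":0,"fingers":0},{"dp":[1,0,0],"twist":0,"fingers":0},{"dp":[0,0,0],"twist":0,"fingers":0},{"dp":[0,0,0],"twist":0,"fingers":0}]'
python3 -c "
from h import *
go(.5578,.2971,.0495,-11.3);print(ctrl.state()['torque'])"
```

```text
clock: 18.62
position: [0.5599, 0.2983, 0.053]
tool_rot: [[0.0, 0.981, -0.196], [-0.0, -0.196, -0.981], [-1.0, 0.0, 0.0]]
contact_force: [0.8, 0.6, -2.1]
width: 0.0127
clock: 19.12
position: [0.5598, 0.2983, 0.051]
tool_rot: [[-0.0, 0.981, -0.196], [0.0, -0.196, -0.981], [-1.0, -0.0, 0.0]]
contact_force: [-1.1, 0.0, -1.1]
width: 0.0125
t 19.125 p [0.5598 0.2983 0.051 ] F [-1.0512  0.0467 -1.0809] w 0.012547767529912005 dp [ 1.5 -1.7  1.5] twist 0.0002
[ 0.0115 -0.0331 -0.0372]
```

Moment has fallen from 0.13 to 0.03 N m, so contact is starting. I go on gently.

```bash
python3 -m creep '[{"dp":[1,0,0],"twist":0,"fingers":0},{"dp":[1,0,0],"twist":0,"fingers":0},{"dp":[0,0,0],"twist":0,"fingers":0},{"dp":[0,0,0],"twist":0,"fingers":0}]'
python3 -c "
from h import *
print(ctrl.state()['torque'])"
python3 -m creep '[{"dp":[0.5,-1,0],"twist":0,"fingers":0},{"dp":[0.5,-1,0],"twist":0,"fingers":0},{"dp":[0,0,0],"twist":0,"fingers":0},{"dp":[0,0,0],"twist":0,"fingers":0}]'
python3 - <<'E'
from h import *
print(ctrl.state()['torque'])
a=ctrl.read_camera("top")[140:240,130:260];b=ctrl.read_camera("side")[230:340,240:330]
cv2.imwrite("pics/touch.png",np.hstack([cv2.resize(a,(468,360),interpolation=2),cv2.resize(b,(295,360),interpolation=2)]))
E
```

```text
clock: 19.62
position: [0.5599, 0.2983, 0.0491]
tool_rot: [[0.0, 0.981, -0.196], [0.0, -0.196, -0.981], [-1.0, 0.0, -0.0]]
contact_force: [0.3, -1.0, 1.0]
width: 0.0124
[-0.021   0.035  -0.0191]
clock: 20.12
position: [0.5588, 0.2985, 0.0485]
tool_rot: [[0.002, 0.981, -0.196], [-0.0, -0.196, -0.981], [-1.0, 0.002, -0.0]]
contact_force: [3.8, -1.8, 1.9]
width: 0.0126
[-0.4209 -0.6321  0.0276]
```

View pics/touch.png

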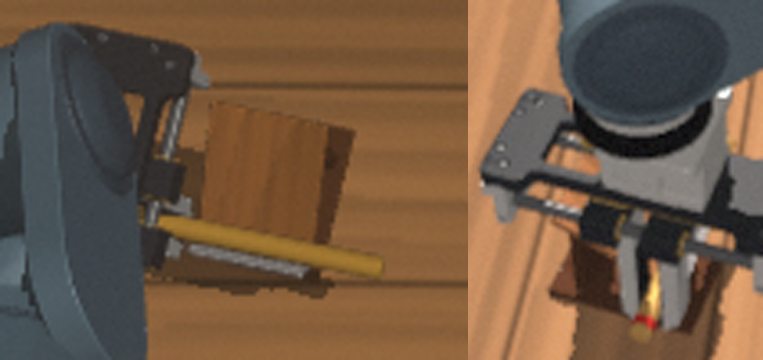

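Far end at (380,267) in the crop, i.e. pixel (235.6,214.2), against a predicted (236.0,214.6). Lip (3.8 N) and board both press back, so it is seated. Releasing.

```bash
python3 -m creep '[{"dp":[0,0,0],"twist":0,"fingers":15},{"dp":[0,0,0],"twist":0,"fingers":20},{"dp":[0,0,0],"twist":0,"fingers":32},{"dp":[0,0,0],"twist":0,"fingers":36},{"dp":[0,0,0],"twist":0,"fingers":36},{"dp":[0,0,0],"twist":0,"fingers":36},{"dp":[-4,0,0],"twist":0,"fingers":36},{"dp":[-10,0,0],"twist":0,"fingers":36},{"dp":[-20,0,0],"twist":0,"fingers":36},{"dp":[-30,0,0],"twist":0,"fingers":36},{"dp":[-40,0,0],"twist":0,"fingers":36},{"dp":[-40,0,-20],"twist":0,"fingers":36},{"dp":[-20,0,-40],"twist":0,"fingers":36},{"dp":[0,0,-40],"twist":0,"fingers":36},{"dp":[0,0,-40],"twist":0,"fingers":36},{"dp":[0,0,-20],"twist":0,"fingers":36},{"dp":[0,0,0],"twist":0,"fingers":36}]'
python3 - <<'E'
from h import *
A=ctrl.read_camera("top");a=A[120:260,130:480];b=ctrl.read_camera("side")[230:340,240:350]
s=ctrl.state();print(s["clock"],s["contact_force"])
cv2.imwrite("pics/fin.png",np.hstack([cv2.copyMakeBorder(cv2.resize(a,(525,210),interpolation=2),0,50,0,0,0),cv2.resize(b,(260,260),interpolation=2)]))
E
```

```text
clock: 22.35
position: [0.5892, 0.4566, 0.2133]
tool_rot: [[0.001, 0.981, -0.194], [0.001, -0.194, -0.981], [-1.0, 0.001, -0.001]]
contact_force: [-0.0, 0.4, -0.7]
width: 0.0365
22.45 [-0.5649  0.4211 -0.0015]
```

View pics/fin.png

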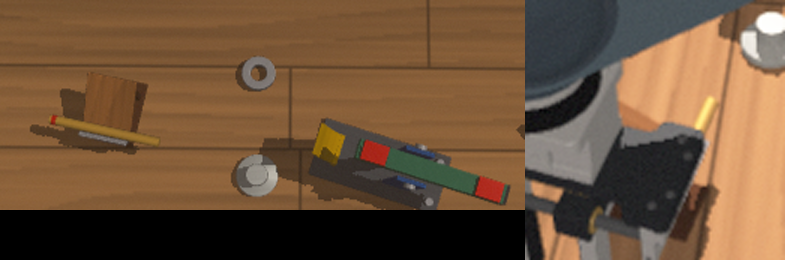

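The drift lies along the lip, ends at top pixels (164.7,200) and (236,214.7), against (163.3,199.5) and (236.0,214.6) for a centred seat. The ring and hub are still in place.

```bash
python3 -c "
from station import ctrl
print(ctrl.sign_off())"
```

```text
the job is handed in; nothing more can be done
None
```

The drift is out of the tube and lying along the steel lip of the tool rest. I handed the job in at about 22.5 s of the 61 s allowed.

**What I did:** I pressed the front pad down to about 0.48 rad, and the drift slid out against the yellow stop. I levelled the tube with the rear pad, gripped the drift near its banded end and drew it straight out above the stop. I then lowered it onto the board and against the lip until both pressed back (2 to 4 N), and only then opened the fingers.

**Last checks:**
- **Position:** in the last top picture both ends of the drift are within about 1.5 px (roughly 3 mm) of where a centred seat would put them.
- **Bystanders:** the ring and hub look to be where they started; I judged this by eye.
- **Robot:** the gripper was clear of everything and the wrist force was near zero.

**Not fully confirmed:**
- **Side view:** the arm blocked most of the final side picture, so the resting place is confirmed from the top camera only.
- **Camera heights:** heights worked out from both cameras together came out 3 to 6 mm low, so I used the heights given in the task with the top camera.
- **Droop:** the drift hung down slightly in the grip (about 0.05 rad) and straightened when it touched the board.

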